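# Press a ferrule, then hold the guard open

### The job

Press the brass ferrule onto the new gouge handle: with the yellow-framed clear guard shut, swing the red-handled lever of the green bench press down to its stop, then let it come fully back up. Then take the guard by its black bar, raise it 45 degrees, so that its sloping pane stands level, and finish while still holding it there with the gripper (it falls shut if let go) so that the carver can reach in. Leave everything else on the bench where it is.

Things in the scene. Friction and masses are not known exactly. Their poses are not given: they have to be found in the camera images.
- press: green bench press, fixed to the bench: base 350 x 220 x 20 mm, column and head 240 mm high at its rear. Origin on the bench; its -x axis points to the press's front, z up, +y to the side away from the lever. The lever stands beside the guard, at y = -0.12 in this frame; the guard spans y = -0.095 to 0.095. A new handle with its ferrule stands in the press under the ram.
- lever (a joint): angle of the sprung lever (rad): 0 is up (at rest, arm 30 degrees above level, pointing to the press's front), grows as the handle goes down about the press's -y axis, stop at 0.87 (arm 20 degrees below level). A spring brings it back; it takes about 3 N down on the handle to start and 11 N at the stop.
- lever_grip (a point): middle of the lever's red round handle, 22 mm in diameter, 75 mm long, level along the press's y axis, free all round but for the arm (14 mm rod) at the end nearest the press. 0.190 m from the lever's pivot axis, which is parallel to the press's y at x = -0.010, z = 0.200 m in the press frame. Height 0.295 m up, 0.135 m at the stop. Its axes are the press's while up and turn with the lever.
- guard (a joint): angle of the guard (rad): 0 is shut (pane slopes 45 degrees down towards the press's front), grows as its front edge rises about the press's y axis; at 0.785 (45 degrees) the pane is level; stop at 1.45. Weighs about 0.5 kg and falls shut; 2 to 4 N at the bar holds it up.
- guard_bar (a point): middle of the guard's black round bar, 14 mm in diameter, 136 mm long, along the press's y axis, on two posts (120 mm apart) 45 mm off the outside of the pane near its front edge. Height 0.105 m shut, 0.26 m at 45 degrees. The point's axes are the press's while the guard is shut and turn with the guard.
- guard_hinge (a point): middle of the guard's hinge line (level, along the press's y axis, 0.215 m above the bench); guard_bar is 0.205 m from it, and swings in the press's x-z plane
- gouge_a: carving gouge, bystander: pale square-section wooden handle 115 mm long, 24 mm high, steel blade 14 mm wide, 245 mm overall, lying along its x axis; origin under the ferrule
- gouge_b: as gouge_a, darker handle, blade 20 mm wide
- gouge_c: as gouge_a, pale handle, blade 26 mm wide
- mallet: bystander: carver's mallet standing on its brass head (66 mm across, 78 mm high) with its wooden handle up, 195 mm high; origin at the centre of its underside
- carving: bystander: wooden panel 170 x 220 x 28 mm with a carved relief on top (52 mm high overall), on a 16 mm board; origin at the centre of its underside
- tin: bystander: open blue tin of brass ferrules, 100 x 75 x 40 mm, beside the press; origin at the centre of its underside
- wax: bystander: wax jar 64 mm across, 70 mm high, aluminium cap, beside the press; origin at the centre of its underside

How it is judged:
By the outcome, as a careful person would: the job done as asked, in the order asked, and still so for the second after the job is handed in, while the arm keeps its last pose, push and grip.
It also fails if it takes over 56 s, if anything falls off the work surface, if the arm or the gripper's body presses on something with over 40 N, if the wrist force passes 120 N, or if a joint passes its speed limit or range.

### The arm

A 7-joint arm with a two-finger parallel gripper is mounted at the origin on the work surface. World frame = base frame: x ahead of the robot, y to its left, z up, the work surface at z = 0. Lengths are in m, angles in rad, forces in N, time in s.
With the tool pointing down it reaches from about 0.425 to 0.875 m from the base axis. Payload 4.7 kg.
Tool frame: the origin (TCP) lies at the very end of the fingers, on their centre line; the grasp point (between the pads) lies 19 mm behind it (ctrl.grasp_offset is the distance from the TCP to the grasp point, in m); z points along the fingers, y is the direction in which the jaws open and shut (so a half turn about z gives the same grasp; the last joint's range is limited). The gripper opens to 87 mm and grips with 3 to 60 N. Pads are 19 mm wide; open, the fingers measure 117 mm over their backs; the gripper's body (75 mm by 190 mm) begins 51 mm behind the grasp point.
Start: joints at [-1.206, 0.321, -0.07, 1.45, 0.023, 1.371, -0.057], TCP at [0.223, 0.61, 0.223] pointing down, gripper open.
Joint ranges: [-2.86, 2.86], [-0.3, 2.09], [-1.38, 1.24], [0.06, 2.45], [-1.56, 4.7], [0.09, 2.05], [-2.69, 2.69]. Speed limits (rad/s): [2.57, 2.57, 3.14, 3.14, 3.14, 3.14, 3.14].

### API

Orientations are given as a rotation vector (axis times angle).
In Python, from bench import ctrl gives the robot as it stands.
- The arm moves only by the shell command python3 -m creep 'ROWS' [FORCE]. ROWS is JSON, a list that holds one entry, the list of rows, each a list of 7 numbers: the opening, from 0 (shut) to 1 (fully open), then the shift along the tool's x, y, z in mm, then the turn, a rotation vector about the tool's x, y, z in rad. In form: [[[grip, dx, dy, dz, rx, ry, rz], ...]]. A call has 1 to 5 rows; each row is the pose to reach, as a shift and turn from the pose commanded when the call began, along the tool's axes at that moment; what a row does not reach only later rows make up. A row lasts 1/10 s, in which the tool goes at most 50 mm and 8.59 degrees, less where a joint would pass 70% of its speed; a pose out of reach is approached as far as the arm can. A call with a gripper value outside its range is refused whole. The fingers move at their own pace and stop on an object; FORCE is the grip in N (left out, the last holds). Time passes only in rows, so rows that repeat a pose let the fingers close. It gives the time, the measured TCP pose, the force and the opening at its end, in the units of the state.
- ctrl.get_state(): the state, without advancing time (a new reading comes with each control period).
- ctrl.get_image(name): name is "scene" or "top"; returns the picture (480x640x3 uint8, red, green, blue); there is no depth.
- ctrl.camera_params(name): a dict with "K" (3x3 intrinsics, pixels), "k1" (the pictures are not rectified: a ray, as slopes to the right and down, at radius r is drawn at 1 + k1 r^2 times it, then the intrinsics apply), "pose" (4x4, takes a point from camera to world coordinates). Camera axes: x right, y down, z forward; pixel columns grow to the right and rows downward; lengths in m; the calibration is good to about 2 mm. A picture is of the moment at which its call begins. camera_params takes no time and is no camera call.
- ctrl.close_job(): hands the job in, once; it reports no verdict.
The state is a dict: "time": time; "joint_positions": joint angles; "qd": joint speeds; "joint_torque": joint torques, N m; "position": TCP position; "tool_rot": TCP orientation; "ft_force": force on the tool from outside, world axes, zero at the start; "torque": the same for the moment, N m; "grip_width": opening from 0.0 (shut) to 1.0 (fully open).
Only numpy, scipy, OpenCV 4.12 (cv2) and the standard library are available. Lean on these libraries where they do the work, as an engineer would, in place of code of your own. Each camera call takes 0.05 s, during which the arm holds its last target. There are 200 camera calls.

## Working session

There is one attempt and no reset: what is moved stays moved. The work goes in short steps, Python scripts to look and compute and a shell command to move; the robot and the scene stay as the last step left them, time stands still between calls to the robot, and variables do not carry over. Pictures are saved under pics/ and viewed, about 8 in all and at most 12, crops included, and the job is handed in when it is done.

```bash
mkdir -p pics; ls
python3 - <<'E'
from bench import ctrl
import cv2
for n in("scene","top"):
    cv2.imwrite(f"pics/{n}0.png",ctrl.get_image(n)[:,:,::-1]); p=ctrl.camera_params(n); print(n,p)
s=ctrl.get_state(); print(s)
E
```

```text
pics
scene {'K': array([[479.55290423,   0.        , 327.99316483],
       [  0.        , 479.55290423, 243.92189969],
       [  0.        ,   0.        ,   1.        ]]), 'k1': -0.11424376070691523, 'pose': array([[-0.89890464,  0.32316302, -0.29586501,  0.97212693],
       [ 0.43793833,  0.68339945, -0.58410206,  0.74711732],
       [ 0.0134338 , -0.65462269, -0.75583641,  1.26145074],
       [ 0.        ,  0.        ,  0.        ,  1.        ]])}
top {'K': array([[485.4942236 ,   0.        , 320.11089377],
       [  0.        , 485.4942236 , 237.43237421],
       [  0.        ,   0.        ,   1.        ]]), 'k1': -0.04404323659856846, 'pose': array([[ 0.02629244, -0.9980661 ,  0.05632727,  0.46611115],
       [-0.9996411 , -0.02653982, -0.00364817, -0.07525947],
       [ 0.00513603, -0.05621114, -0.99840569,  1.44569462],
       [ 0.        ,  0.        ,  0.        ,  1.        ]])}
{'time': 0.1, 'joint_positions': array([-1.20589014,  0.3217211 , -0.07010643,  1.45156494,  0.02261979,
        1.3707875 , -0.05690091]), 'qd': array([ 0.00116839, -0.00080536, -0.00075127, -0.00276106, -0.00045312,
        0.00091233, -0.00041704]), 'joint_torque': array([-3.14848683e-05, -4.92572236e+01, -4.06019753e-01, -3.13401067e+01,
       -6.44389959e-02,  3.94496543e-02,  8.68954112e-05]), 'position': array([0.22324462, 0.60993162, 0.2215831 ]), 'tool_rot': array([-5.48110367e-01, -3.09321452e+00,  2.64340325e-03]), 'ft_force': array([-0.95355262, -0.12857588,  0.27784595]), 'torque': array([ 0.03112965, -0.02343141,  0.04300068]), 'grip_width': 1.0024516093397948}
```

View pics/scene0.png

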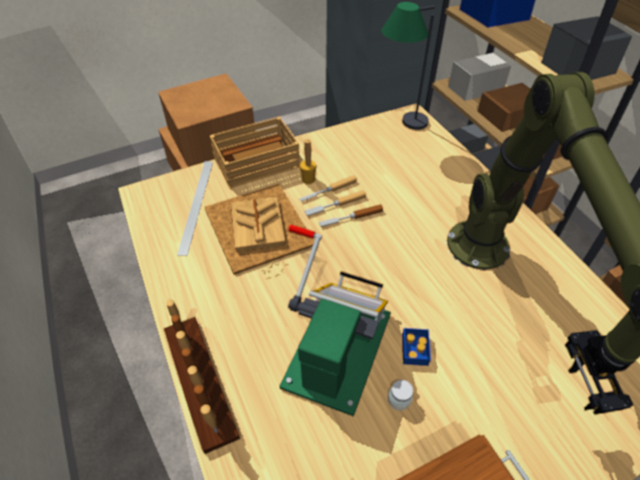

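View pics/top0.png

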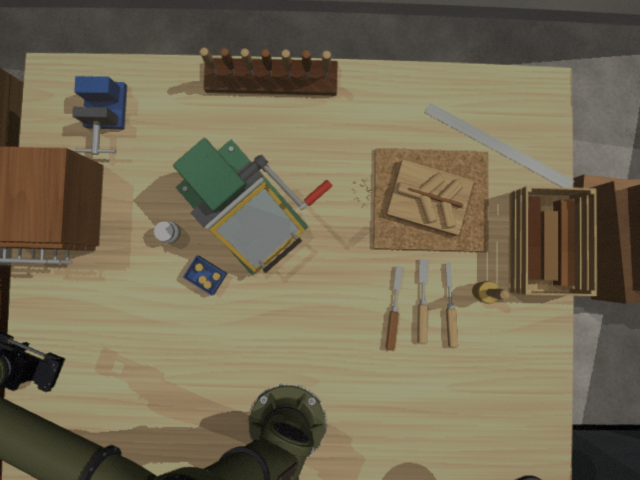

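The scene view shows the red handle at about (302,231) and the black bar from (340,276) to (382,290). In the top view the red handle is at about (318,192) and the bar runs from (263,270) to (300,240). The press front faces the lower right of the top view, towards the robot. Next I triangulate.

```bash
cat > h.py <<'E'
import numpy as np, cv2
from bench import ctrl
from scipy.spatial.transform import Rotation as R
def ray(n,uv):
    p=ctrl.camera_params(n);K=p["K"]
    d=np.array([(uv[0]-K[0,2])/K[0,0],(uv[1]-K[1,2])/K[1,1]])
    u=cv2.undistortPoints(np.array([[uv]],float),K,np.array([p["k1"],0,0,0,0.]))[0,0]
    T=p["pose"]; v=T[:3,:3]@np.r_[u,1]; return T[:3,3],v/np.linalg.norm(v)
def plane(n,uv,z):
    o,v=ray(n,uv); return o+v*(z-o[2])/v[2]
def tri(a,b):
    o,v=ray("scene",a);p,w=ray("top",b)
    s=np.linalg.lstsq(np.c_[v,-w],p-o,rcond=None)[0]
    A,B=o+v*s[0],p+w*s[1]; return (A+B)/2,np.linalg.norm(A-B)
def big(m,n=1):
    k,l,st,c=cv2.connectedComponentsWithStats(m.astype(np.uint8))
    i=1+np.argsort(-st[1:,4])[:n]; return [(c[j],st[j],l==j) for j in i]
def axis_ends(m):
    y,x=np.nonzero(m);P=np.c_[x,y].astype(float);c=P.mean(0)
    d=np.linalg.svd(P-c,full_matrices=False)[2][0];t=(P-c)@d
    return c,c+d*t.min(),c+d*t.max()
E
cat > m.py <<'E'
from h import *
im={n:cv2.imread(f"pics/{n}0.png") for n in("scene","top")}
red={}
for n,i in im.items():
    b,g,r=[i[:,:,k].astype(int) for k in range(3)]
    m=(r>120)&(g<60)&(b<60); red[n]=axis_ends(big(m)[0][2]); print(n,"red",np.round(red[n],1).tolist())
print("red c",tri(red["scene"][0],red["top"][0]), "at .295",plane("top",red["top"][0],.295),plane("scene",red["scene"][0],.295))
for k in(1,2): print(plane("top",red["top"][k],.295))
for n,(x0,x1,y0,y1) in {"scene":(330,395,265,300),"top":(255,310,230,280)}.items():
    i=im[n]; m=np.zeros(i.shape[:2],bool); m[y0:y1,x0:x1]=i[y0:y1,x0:x1].max(2)<50
    a=axis_ends(big(m)[0][2]); print(n,"bar",np.round(a,1).tolist(),[plane(n,q,.105).round(3) for q in a])
    red[n+"b"]=a
    b,g,r=[i[:,:,k].astype(int) for k in range(3)]
print(tri(red["sceneb"][0],red["topb"][0]))
a=cv2.resize(im["scene"][210:420,270:450],None,fx=2.8,fy=2.8,interpolation=2)
b=cv2.resize(im["top"][125:305,150:345],None,fx=1.5,fy=1.5)
cv2.imwrite("pics/c0.png",a)
E
python3 m.py
```

```text
scene red [[301.4, 231.1], [289.0, 226.9], [313.3, 235.2]]
top red [[317.6, 192.2], [329.0, 182.8], [306.3, 201.6]]
red c (array([ 0.63924703, -0.0710127 ,  0.29632729]), np.float64(0.0010771735648484962)) at .295 [ 0.63897415 -0.0707395   0.295     ] [ 0.63922829 -0.0724645   0.295     ]
[ 0.66238061 -0.09726713  0.295     ]
[ 0.61570187 -0.04435326  0.295     ]
scene bar [[361.8, 279.5], [341.0, 273.1], [381.1, 285.5]] [array([0.489, 0.024, 0.105]), array([ 0.535, -0.025,  0.105]), array([0.448, 0.069, 0.105])]
top bar [[281.1, 255.4], [298.8, 239.8], [264.2, 270.3]] [array([0.489, 0.026, 0.105]), array([ 0.534, -0.021,  0.105]), array([0.447, 0.071, 0.105])]
(array([0.48977543, 0.02573368, 0.10699561]), np.float64(0.0012735966379849959))
```

View pics/c0.png

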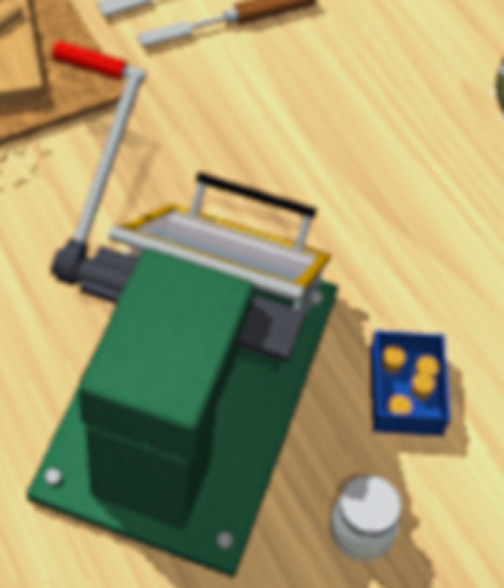

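Bar centre is (0.490, 0.026, 0.107) and the red handle is (0.639, -0.071, 0.296). Both heights match the given ones and the press yaw is about 42.5°. I'll rise first, aligning tool y with the press's x.

```bash
cat >> h.py <<'E'
YAW=np.deg2rad(42.5); PX=np.array([np.cos(YAW),np.sin(YAW),0]); PY=np.array([-PX[1],PX[0],0])
BAR=np.array([.4895,.0255,.106]); RED=np.array([.639,-.0715,.295])
RT=np.c_[PY,PX,[0,0,-1]]   # tool x=press y, tool y=press x
def go(p,tilt=0):
    "shift mm/turn in current tool axes to put TCP at p; tilt = top of tool towards the press front"
    s=ctrl.get_state(); Rc=R.from_rotvec(s["tool_rot"])
    Rt=R.from_rotvec(PY*-tilt)*R.from_matrix(RT)
    print("t",s["time"],"pos",s["position"].round(3),"F",s["ft_force"].round(1),"g",round(s["grip_width"],3),"shift",(Rc.inv().apply(p-s["position"])*1e3).round(1),"turn",(Rc.inv()*Rt).as_rotvec().round(3))
def pp(): 
    s=ctrl.get_state(); d=s["position"]-BAR; print("tcp in press frame rel bar: x %.1f y %.1f z %.1f"%(d@PX*1e3,d@PY*1e3,s["position"][2]*1e3))
E
python3 -m creep '[[[0.7,0,0,-50,0,0,0.12],[0.7,0,0,-100,0,0,0.24],[0.7,0,0,-150,0,0,0.36],[0.7,0,0,-200,0,0,0.478],[0.7,0,0,-200,0,0,0.478]]]' 15
python3 -c "
from h import *
go(RED-.008*PY+np.array([0,0,.1]))"
```

```text
time: 0.6
position: [0.2239, 0.612, 0.431]
tool_rot: [-1.268, -2.873, -0.02]
ft_force: [0.5, -0.3, 1.2]
grip_width: 0.715
t 0.6 pos [0.224 0.612 0.431] F [ 0.5 -0.3  1.2] g 0.715 shift [-792.9 -154.3   29.2] turn [ 0.011 -0.006 -0.002]
```

```bash
python3 -m creep '[[[0.7,-45,-9,0,0,0,0],[0.7,-90,-18,0,0,0,0],[0.7,-135,-27,0,0,0,0],[0.7,-180,-36,0,0,0,0],[0.7,-225,-44,0,0,0,0]]]' >/dev/null
python3 -m creep '[[[0.7,-45,-9,0,0,0,0],[0.7,-90,-18,0,0,0,0],[0.7,-135,-27,0,0,0,0],[0.7,-180,-36,0,0,0,0],[0.7,-225,-44,0,0,0,0]]]' >/dev/null
python3 -m creep '[[[0.7,-45,-9,0,0,0,0],[0.7,-90,-18,0,0,0,0],[0.7,-135,-27,0,0,0,0],[0.7,-180,-36,0,0,0,0],[0.7,-225,-44,0,0,0,0]]]' >/dev/null
python3 -m creep '[[[0.7,-40,-8,0,0,0,0],[0.7,-80,-15,0,0,0,0],[0.7,-118,-22,0,0,0,0],[0.7,-118,-22,0,0,0,0],[0.7,-118,-22,0,0,0,0]]]'
python3 -c "
from h import *
go(RED-.008*PY+np.array([0,0,-.019]))"
```

```text
time: 2.6
position: [0.6457, -0.079, 0.4211]
tool_rot: [-1.267, -2.872, 0.002]
ft_force: [-0.3, 0.2, -0.2]
grip_width: 0.697
t 2.6 pos [ 0.646 -0.079  0.421] F [-0.3  0.2 -0.2] g 0.697 shift [  1.8   0.4 145.1] turn [-0.002 -0.002 -0.002]
```

```bash
python3 -m creep '[[[0.7,2,0,30,0,0,0],[0.7,2,0,60,0,0,0],[0.7,2,0,90,0,0,0],[0.7,2,0,120,0,0,0],[0.7,2,0,145,0,0,0]]]'
python3 - <<'E'
from h import *
go(RED-.008*PY+np.array([0,0,-.019]))
im=ctrl.get_image("scene")[:,:,::-1]; a=cv2.resize(im[130:330,220:460],None,fx=2,fy=2)
im=ctrl.get_image("top")[:,:,::-1]; b=cv2.resize(im[130:300,200:400],(400*400//340,400))[:,:320]
cv2.imwrite("pics/c1.png",np.hstack([a,b]))
E
```

```text
time: 3.1
position: [0.6435, -0.0738, 0.276]
tool_rot: [-1.259, -2.876, -0.002]
ft_force: [-0.5, -0.1, 0.3]
grip_width: 0.705
t 3.1 pos [ 0.644 -0.074  0.276] F [-0.5 -0.1  0.3] g 0.705 shift [-3.2 -1.8  0. ] turn [ 0.001 -0.002  0.004]
```

View pics/c1.png

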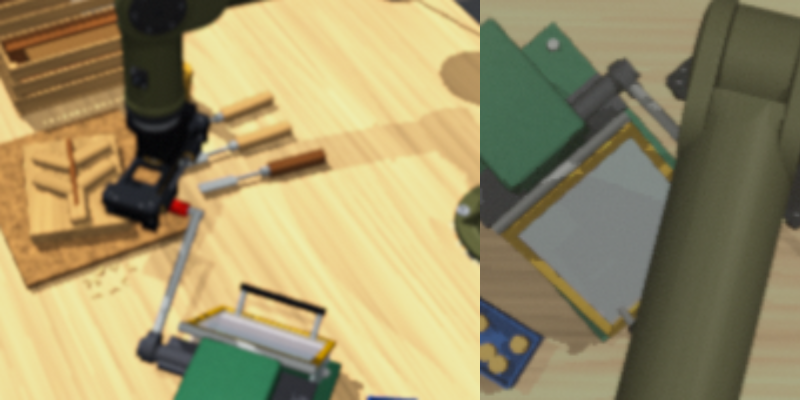

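```bash
python3 -m creep '[[[0,0,0,0,0,0,0],[0,0,0,0,0,0,0],[0,0,0,0,0,0,0],[0,0,0,0,0,0,0],[0,0,0,0,0,0,0]]]' 25
python3 -m creep '[[[0,0,0,0,0,0,0],[0,0,0,0,0,0,0],[0,0,0,0,0,0,0]]]' 25
python3 -c "
from h import *
go(RED-.008*PY+np.array([0,0,-.019]))"
```

```text
time: 3.7
position: [0.6447, -0.0768, 0.2783]
tool_rot: [1.265, 2.875, 0.001]
ft_force: [0.1, 0.4, 0.1]
grip_width: 0.332
time: 4.0
position: [0.6435, -0.078, 0.2779]
tool_rot: [-1.266, -2.874, 0.002]
ft_force: [-5.0, -1.8, 3.7]
grip_width: 0.247
t 4.0 pos [ 0.643 -0.078  0.278] F [-5.  -1.8  3.7] g 0.247 shift [-0.2  1.1  1.9] turn [-0.002 -0.    -0.001]
```

Gripped at 0.247, which is about 21.5 mm and fits the 22 mm handle. Now I follow the arc down.

```bash
python3 -m creep '[[[0,0,-4,8,0,0,0],[0,0,-8,16,0,0,0],[0,0,-12,24,0,0,0],[0,0,-14,31,0,0,0],[0,0,-17,40,0,0,0]]]' 25
python3 -m creep '[[[0,0,-2,8,0,0,0],[0,0,-4,16,0,0,0],[0,0,-6,24,0,0,0],[0,0,-7,32,0,0,0],[0,0,-8,40,0,0,0]]]'
python3 -m creep '[[[0,0,0,10,0,0,0],[0,0,0,20,0,0,0],[0,0,1,30,0,0,0],[0,0,2,38,0,0,0],[0,0,3,46,0,0,0]]]'
python3 -m creep '[[[0,0,1,6,0,0,0],[0,0,3,14,0,0,0],[0,0,5,22,0,0,0],[0,0,8,32,0,0,0],[0,0,8,34,0,0,0]]]'
python3 -c "
from h import *
go(RED-.008*PY-.014*PX+np.array([0,0,-.019-.16]))"
```

```text
time: 4.5
position: [0.6316, -0.089, 0.239]
tool_rot: [1.266, 2.875, 0.001]
ft_force: [-5.5, -1.3, 7.8]
grip_width: 0.242
time: 5.0
position: [0.6257, -0.0945, 0.1987]
tool_rot: [1.266, 2.875, 0.0]
ft_force: [-5.0, -0.8, 7.7]
grip_width: 0.24
time: 5.5
position: [0.626, -0.0943, 0.1518]
tool_rot: [-1.267, -2.871, 0.005]
ft_force: [-8.9, -3.4, 7.3]
grip_width: 0.236
time: 6.0
position: [0.6313, -0.0894, 0.1167]
tool_rot: [-1.267, -2.87, 0.008]
ft_force: [-9.1, -5.0, 7.8]
grip_width: 0.233
t 6.0 pos [ 0.631 -0.089  0.117] F [-9.1 -5.   7.8] g 0.233 shift [-0.   3.8  0.7] turn [-0.006 -0.002 -0.002]
```

```bash
python3 -m creep '[[[0,0,2,3,0,0,0],[0,0,4,6,0,0,0],[0,0,5,8,0,0,0],[0,0,5,8,0,0,0],[0,0,5,8,0,0,0]]]'
python3 - <<'E'
from h import *
go(RED-.008*PY-.014*PX+np.array([0,0,-.019-.16]))
im=ctrl.get_image("scene")[:,:,::-1]; a=cv2.resize(im[180:340,230:430],None,fx=3,fy=3,interpolation=2)
cv2.imwrite("pics/c2.png",a)
E
```

```text
time: 6.5
position: [0.633, -0.0877, 0.1089]
tool_rot: [-1.268, -2.867, 0.012]
ft_force: [-13.0, -6.7, 6.5]
grip_width: 0.231
t 6.5 pos [ 0.633 -0.088  0.109] F [-13.   -6.7   6.5] g 0.231 shift [-0.1  1.3 -7.1] turn [-0.01  -0.003 -0.004]
```

View pics/c2.png

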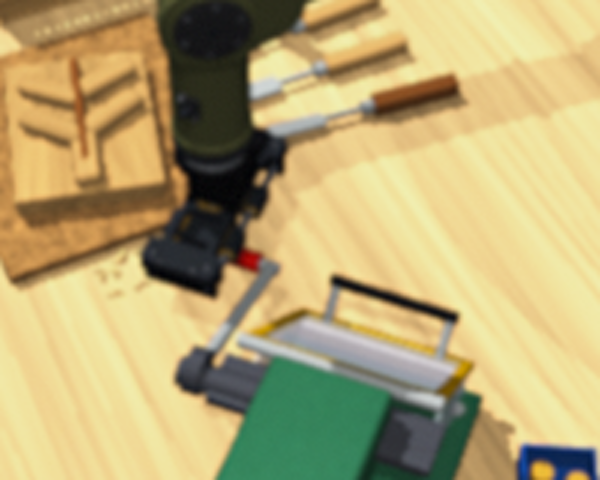

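The red handle is mostly hidden and the rod's end sits at crop (270,266). I'll check the lever angle by projecting the rod end for several angles.

```bash
cat >> h.py <<'E'
def proj(n,P):
    p=ctrl.camera_params(n);T=np.linalg.inv(p["pose"]);c=T[:3,:3]@P+T[:3,3]
    return cv2.projectPoints(c[None],np.zeros(3),np.zeros(3),p["K"],np.array([p["k1"],0,0,0,0.]))[0].ravel()
def lev(deg,dy): # point at lever radius .19, dy from grip along press y
    a=np.deg2rad(deg); return RED+PY*dy+PX*(.19*(np.cos(np.pi/6)-np.cos(a)))+np.array([0,0,.19*(np.sin(a)-.5)])
E
python3 - <<'E'
from h import *
for d in(30,-10,-15,-18,-20,-22): print(d,proj("scene",lev(d,.047)).round(1),"crop",((proj("scene",lev(d,.047))-[230,180])*3).round(0))
im=ctrl.get_image("scene"); b=im.astype(int); m=(b[...,0]>110)&(b[...,1]<60)&(b[...,2]<60); m[:230]=0
a=axis_ends(big(m)[0][2]); print(np.round(a,1).tolist(), "red inner end(y+.0375)", [ (d,proj("scene",lev(d,.0375)).round(1).tolist()) for d in(-10,-15,-20)],proj("scene",lev(30,.0375)))
E
```

```text
30 [317.5 236.1] crop [263. 168.]
-10 [320.6 259.9] crop [272. 240.]
-15 [320.1 264.2] crop [270. 253.]
-18 [319.8 266.9] crop [269. 261.]
-20 [319.5 268.8] crop [268. 266.]
-22 [319.2 270.6] crop [268. 272.]
[[312.8, 266.4], [311.1, 263.5], [314.5, 269.3]] red inner end(y+.0375) [(-10, [317.6, 259.0]), (-15, [317.1, 263.3]), (-20, [316.5, 267.8])] [314.27315982 235.15990577]
```

```bash
python3 -m creep '[[[0,0,-2,0,0,0,0],[0,0,-4,0,0,0,0],[0,0,-4,2,0,0,0],[0,0,-4,4,0,0,0],[0,0,-4,4,0,0,0]]]' 40
python3 - <<'E'
from h import *
pp();go(RED-.008*PY-.014*PX+np.array([0,0,-.019-.16]))
im=ctrl.get_image("scene"); cv2.imwrite("pics/s3.png",im[:,:,::-1]); b=im.astype(int); m=(b[...,0]>110)&(b[...,1]<60)&(b[...,2]<60); m[:230]=0
a=axis_ends(big(m)[0][2]); print(np.round(a,1).tolist())
E
```

```text
time: 7.1
position: [0.6333, -0.0875, 0.1083]
tool_rot: [-1.267, -2.873, 0.002]
ft_force: [-12.0, -2.4, 16.9]
grip_width: 0.231
tcp in press frame rel bar: x 29.7 y -180.5 z 108.3
t 7.1 pos [ 0.633 -0.088  0.108] F [-12.   -2.4  16.9] g 0.231 shift [-0.   1.  -7.7] turn [-0.002 -0.001 -0.002]
[[312.8, 266.7], [309.9, 266.8], [316.1, 266.5]]
```

The force rose to 17 N with no further motion, so the lever is at its stop. Returning along the arc.

```bash
python3 -m creep '[[[0,0,-2,-8,0,0,0],[0,0,-4,-16,0,0,0],[0,0,-6,-24,0,0,0],[0,0,-8,-33,0,0,0],[0,0,-9,-42,0,0,0]]]' 20
python3 -m creep '[[[0,0,-1,-10,0,0,0],[0,0,-2,-20,0,0,0],[0,0,-1,-30,0,0,0],[0,0,0,-40,0,0,0],[0,0,1,-50,0,0,0]]]'
python3 -m creep '[[[0,0,2,-8,0,0,0],[0,0,4,-16,0,0,0],[0,0,6,-24,0,0,0],[0,0,8,-32,0,0,0],[0,0,10,-40,0,0,0]]]'
python3 -m creep '[[[0,0,3,-8,0,0,0],[0,0,7,-16,0,0,0],[0,0,11,-25,0,0,0],[0,0,12,-32,0,0,0],[0,0,12,-32,0,0,0]]]'
python3 -c "
from h import *
go(RED-.008*PY+np.array([0,0,-.026]))"
```

```text
time: 7.65
position: [0.6259, -0.0945, 0.148]
tool_rot: [-1.267, -2.872, 0.006]
ft_force: [-7.3, -4.5, 5.0]
grip_width: 0.224
time: 8.15
position: [0.6265, -0.0944, 0.1979]
tool_rot: [-1.268, -2.871, 0.008]
ft_force: [-7.5, -5.4, 3.4]
grip_width: 0.227
time: 8.65
position: [0.6344, -0.0877, 0.2381]
tool_rot: [-1.269, -2.872, 0.007]
ft_force: [-5.7, -4.8, 4.8]
grip_width: 0.228
time: 9.15
position: [0.6442, -0.0786, 0.2665]
tool_rot: [-1.267, -2.872, 0.008]
ft_force: [0.6, -6.0, -8.6]
grip_width: 0.229
t 9.15 pos [ 0.644 -0.079  0.266] F [ 0.6 -6.  -8.6] g 0.229 shift [ 0.7  0.9 -2.5] turn [-0.005  0.    -0.002]
```

```bash
python3 -m creep '[[[0.7,0,0,0,0,0,0],[0.7,0,0,0,0,0,0],[0.7,0,0,0,0,0,0],[0.7,0,0,0,0,0,0],[0.7,0,0,0,0,0,0]]]'
python3 -m creep '[[[0.7,0,0,-30,0,0,0],[0.7,0,0,-65,0,0,0],[0.7,0,0,-100,0,0,0],[0.7,0,0,-130,0,0,0],[0.7,0,0,-130,0,0,0]]]'
python3 - <<'E'
from h import *
im=ctrl.get_image("scene"); b=im.astype(int); m=(b[...,0]>120)&(b[...,1]<60)&(b[...,2]<60)
print(np.round(axis_ends(big(m)[0][2]),1).tolist(),"was 301.4 231.1")
go(BAR+np.array([0,0,.28]),.2)
E
```

```text
time: 9.65
position: [0.6456, -0.0754, 0.2701]
tool_rot: [1.263, 2.875, 0.002]
ft_force: [0.2, 0.4, 0.0]
grip_width: 0.594
time: 10.15
position: [0.6466, -0.0764, 0.405]
tool_rot: [1.261, 2.868, 0.005]
ft_force: [0.4, -1.1, 0.1]
grip_width: 0.701
[[301.0, 231.2], [288.9, 227.4], [313.3, 235.1]] was 301.4 231.1
t 10.2 pos [ 0.646 -0.076  0.402] F [-0.3  0.1 -1.2] g 0.701 shift [180.9 -46.6  15.4] turn [-0.196  0.004  0.001]
```

Handle back at its starting pixel. Moving over the bar, with the tool tilted 0.2 rad to the front.

```bash
cat >> h.py <<'E'
def barpt(b,tilt): # signed: b m beyond bar along tool z
    return BAR+b*(np.sin(tilt)*PX-np.array([0,0,np.cos(tilt)]))
E
python3 -m creep '[[[0.4,36,-10,0,-0.05,0,0],[0.4,76,-20,0,-0.1,0,0],[0.4,116,-40,0,-0.15,0,0],[0.4,150,-60,0,-0.2,0,0],[0.4,181,-83,0,-0.2,0,0]]]' >/dev/null
python3 -m creep '[[[0.4,0,0,0,0,0,0],[0.4,0,0,0,0,0,0],[0.4,0,0,0,0,0,0]]]'
python3 -c "
from h import *
go(barpt(-.15,.2),.2);go(barpt(.019,.2),.2)"
```

```text
time: 11.0
position: [0.4623, 0.0012, 0.3988]
tool_rot: [1.228, 2.791, 0.279]
ft_force: [0.6, -0.6, -0.6]
grip_width: 0.401
t 11.0 pos [0.462 0.001 0.399] F [ 0.6 -0.6 -0.6] g 0.401 shift [ -0.5 -22.3 144.3] turn [-0.001 -0.    -0.   ]
t 11.0 pos [0.462 0.001 0.399] F [ 0.6 -0.6 -0.6] g 0.401 shift [ -0.5 -22.2 313.3] turn [-0.001 -0.    -0.   ]
```

```bash
python3 -m creep '[[[0.4,0,-6,40,0,0,0],[0.4,0,-12,80,0,0,0],[0.4,0,-18,120,0,0,0],[0.4,0,-22,160,0,0,0],[0.4,0,-22,200,0,0,0]]]'
python3 -m creep '[[[0.4,0,0,25,0,0,0],[0.4,0,0,50,0,0,0],[0.4,0,0,60,0,0,0],[0.4,0,0,60,0,0,0]]]'
python3 - <<'E'
from h import *
go(barpt(.019,.2),.2)
im=ctrl.get_image("scene")[:,:,::-1]; a=cv2.resize(im[200:330,290:430],None,fx=3.6,fy=3.6,interpolation=2)
cv2.imwrite("pics/c4.png",a)
E
```

```text
time: 11.5
position: [0.4755, 0.0127, 0.1965]
tool_rot: [1.23, 2.79, 0.277]
ft_force: [1.0, -0.4, 0.2]
grip_width: 0.397
time: 11.9
position: [0.4832, 0.0212, 0.1383]
tool_rot: [1.23, 2.793, 0.275]
ft_force: [-0.3, -0.2, 0.8]
grip_width: 0.399
t 11.9 pos [0.483 0.021 0.138] F [-0.3 -0.2  0.8] g 0.399 shift [-1.1  1.2 52.1] turn [-0.005 -0.001 -0.   ]
```

View pics/c4.png

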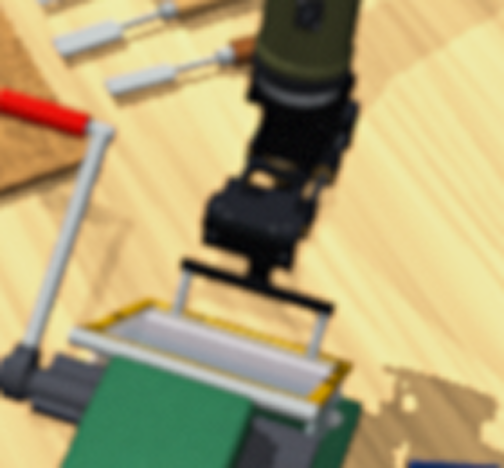

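Fingers sit just above the middle of the bar at crop (260,275). Descending and closing.

```bash
python3 -m creep '[[[0.4,0,1,15,0,0,0],[0.4,0,1,30,0,0,0],[0.4,0,1,45,0,0,0],[0.4,0,1,52,0,0,0],[0.4,0,1,52,0,0,0]]]'
python3 -m creep '[[[0,0,0,0,0,0,0],[0,0,0,0,0,0,0],[0,0,0,0,0,0,0],[0,0,0,0,0,0,0],[0,0,0,0,0,0,0]]]' 25
python3 -m creep '[[[0,0,0,0,0,0,0],[0,0,0,0,0,0,0]]]' 
python3 -c "
from h import *
go(barpt(.019,.2),.2)"
```

```text
time: 12.45
position: [0.4924, 0.0292, 0.0898]
tool_rot: [1.227, 2.79, 0.28]
ft_force: [-1.1, 0.3, 0.1]
grip_width: 0.401
time: 12.95
position: [0.4904, 0.0271, 0.0894]
tool_rot: [1.23, 2.793, 0.275]
ft_force: [-7.7, -5.4, 6.3]
grip_width: 0.149
time: 13.15
position: [0.4904, 0.0271, 0.0894]
tool_rot: [1.23, 2.793, 0.275]
ft_force: [-6.2, -5.4, 5.6]
grip_width: 0.147
t 13.15 pos [0.49  0.027 0.089] F [-6.2 -5.4  5.6] g 0.147 shift [-0.6  1.6  2.4] turn [-0.004 -0.001 -0.001]
```

```bash
python3 -m creep '[[[0,0,-3,-8,0,0,0],[0,0,-6,-17,0,0,0],[0,0,-8,-26,0,0,0],[0,0,-10,-34,0,0,0],[0,0,-12,-43,0,0,0]]]' 30
python3 -m creep '[[[0,0,-1,-9,0,0,0],[0,0,-1,-18,0,0,0],[0,0,-2,-27,0,0,0],[0,0,-1,-36,0,0,0],[0,0,-1,-45,0,0,0]]]'
python3 -m creep '[[[0,0,1,-9,0,0,0],[0,0,2,-18,0,0,0],[0,0,3,-26,0,0,0],[0,0,5,-35,0,0,0],[0,0,7,-44,0,0,0]]]'
python3 -m creep '[[[0,0,2,-6,0,0,0],[0,0,5,-13,0,0,0],[0,0,9,-20,0,0,0],[0,0,10,-25,0,0,0],[0,0,10,-25,0,0,0]]]'
cat > k.py <<'E'
from h import *
import sys
k=sys.argv[1]; pp()
s=ctrl.get_state(); tz=R.from_rotvec(s["tool_rot"]).apply([0,0,1]); g=s["position"]-.019*tz
d=g-BAR; v=np.array([-.173+d@PX,-.110+d[2]+.001]); print("F",s["ft_force"].round(1),"g",s["grip_width"],"grasp-based guard angle %.1f r %.1f z %.3f"%(32.45+np.rad2deg(np.arctan2(v[1],-v[0])),np.hypot(*v)*1e3,g[2]))
im={n:ctrl.get_image(n)[:,:,::-1] for n in("scene","top")}
for n in im: cv2.imwrite(f"pics/{n}{k}.png",im[n])
a=cv2.resize(im["scene"][190:370,270:450],(480,480),interpolation=2)
b=cv2.resize(im["top"][130:290,170:277],(320,480),interpolation=2)
cv2.imwrite(f"pics/k{k}.png",np.hstack([a,b]))
E
python3 k.py 5
```

```text
time: 13.65
position: [0.4762, 0.0139, 0.1294]
tool_rot: [1.229, 2.791, 0.277]
ft_force: [-0.5, -5.0, -4.6]
grip_width: 0.154
time: 14.15
position: [0.4682, 0.0065, 0.173]
tool_rot: [1.23, 2.792, 0.274]
ft_force: [-1.2, -7.1, -4.3]
grip_width: 0.146
time: 14.65
position: [0.4669, 0.0052, 0.2177]
tool_rot: [1.23, 2.791, 0.274]
ft_force: [-0.8, -6.6, -2.6]
grip_width: 0.152
time: 15.15
position: [0.4693, 0.0074, 0.2442]
tool_rot: [1.232, 2.793, 0.271]
ft_force: [-6.8, -9.0, -1.4]
grip_width: 0.145
tcp in press frame rel bar: x -27.1 y 0.3 z 244.2
F [-6.8 -9.  -1.4] g 0.14482159972707148 grasp-based guard angle 45.7 r 209.3 z 0.263
```

View pics/k5.png

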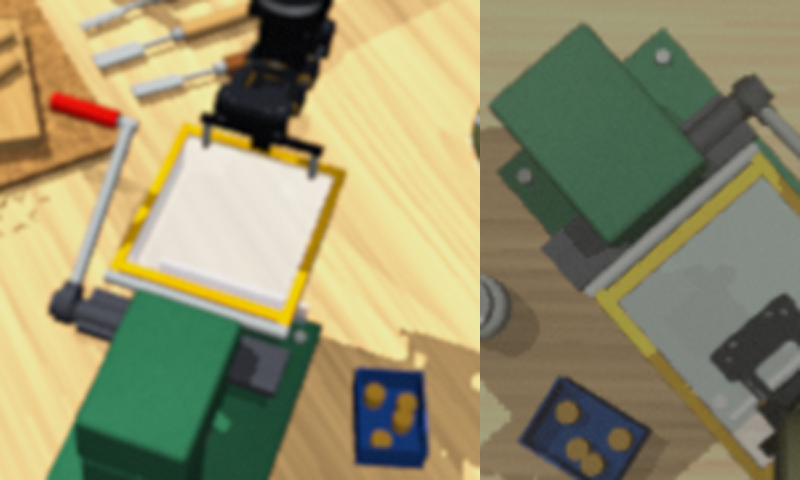

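The guard is raised, the bar held at its middle, bar ends at crop about (207,120) and (321,152), and the lever is up. I check the guard angle by casting rays at the bar ends onto their vertical planes (y = ±0.068).

Run:
```python
from h import *
def xz(uv,yo):
    o,v=ray("scene",uv); t=((BAR-o)@PY+yo)/(v@PY); P=o+v*t; return (P-BAR)@PX, P[2]
for nm,(A,B) in {"shut":((341,273.1),(381.1,285.5)),"now":((270+207*.375,190+120*.375),(270+321*.375,190+152*.375))}.items():
    for uv,yo in((A,-.068),(B,.068)):
        x,z=xz(uv,yo); v=(-.173+x,-.215+z); print(nm,round(x*1e3,1),round(z,4),"guard deg",round(32.45+np.rad2deg(np.arctan2(v[1],-v[0])),1),"r",round(np.hypot(*v),4))
im=cv2.imread("pics/scene5.png"); h=cv2.cvtColor(im,cv2.COLOR_BGR2HSV)
m=cv2.inRange(h,(20,170,110),(33,255,255)); m[:230]=0;m[320:]=0;m[:,:300]=0;m[:,405:]=0
m=cv2.morphologyEx(m,cv2.MORPH_CLOSE,np.ones((9,9)))
c=max(cv2.findContours(m,0,2)[0],key=cv2.contourArea); q=cv2.approxPolyDP(cv2.convexHull(c),6,True)[:,0]
for p in q: 
    P=plane("scene",p,.215); d=P-BAR; print(p,"at z=.215: x",round(d@PX*1e3,1),"y",round(d@PY*1e3,1))
t=cv2.imread("pics/top5.png"); h=cv2.cvtColor(t,cv2.COLOR_BGR2HSV)
```

```text
shut -1.4 0.1033 guard deg -0.2 r 0.2071
shut 47.2 0.1716 guard deg 13.4 r 0.1331
now -43.4 0.2331 guard deg 37.2 r 0.2171
now 2.8 0.2899 guard deg 56.2 r 0.186
[339 236] at z=.215: x -45.8 y -94.9
[398 254] at z=.215: x -45.0 y 85.2
[378 311] at z=.215: x 159.7 y 90.6
[312 290] at z=.215: x 162.3 y -93.4
```

The bar-end rays are ill-conditioned: they already fail on the known shut case, giving 13° for one end. I'll triangulate the pane's left edge corners in both views instead.

Run:
```python
import cv2,numpy as np
a=cv2.imread("pics/top5.png")[190:310,190:330]; b=cv2.imread("pics/scene5.png")[225:325,300:410]
cv2.imwrite("pics/z5.png",np.hstack([cv2.resize(a,None,fx=3,fy=3,interpolation=2)[:360],cv2.resize(b,(396,360),interpolation=2)])[:, :800])
```

```text
(no output)
```

View pics/z5.png

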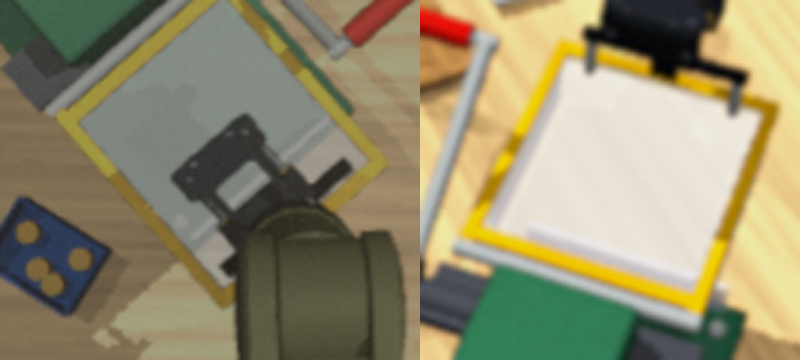

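Top view corners: rear-left (209,229.3), front-left (264.3,292), front-right (318.7,244). Scene view: front-right (339.2,236.7), front-left (399.4,253.9), rear-left (378.6,311.4).

Run:
```python
from h import *
for n,s,t in(("FR",(339.2,236.7),(318.7,244)),("FL",(399.4,253.9),(264.3,292)),("RL",(378.6,311.4),(209,229.3))):
    P,e=tri(s,t);d=P-BAR; print(n,P.round(4),"err",round(e,4),"press x,y rel bar",(d@PX*1e3).round(1),(d@PY*1e3).round(1))
```

```text
FR [ 0.5188 -0.0765  0.2103] err 0.0005 press x,y rel bar -47.3 -95.0
FL [0.3937 0.0577 0.2127] err 0.0001 press x,y rel bar -48.9 88.5
RL [0.5476 0.2032 0.2185] err 0.0021 press x,y rel bar 162.9 91.7
```

The front edge is at about 0.2115 and the rear at 0.2185, so vision gives about 43° and kinematics 45.7°. I'll nudge up 2 mm and ease the side load.

```bash
python3 -m creep '[[[0,0,-1,-1,0,0,0],[0,0,-2,-2,0,0,0],[0,0,-2,-2,0,0,0],[0,0,-2,-2,0,0,0],[0,0,-2,-2,0,0,0]]]' 30
python3 -m creep '[[[0,0,0,0,0,0,0],[0,0,0,0,0,0,0],[0,0,0,0,0,0,0],[0,0,0,0,0,0,0],[0,0,0,0,0,0,0]]]'
python3 k.py 6
```

```text
time: 15.75
position: [0.4695, 0.0077, 0.2461]
tool_rot: [1.229, 2.79, 0.277]
ft_force: [-2.5, -5.5, -1.8]
grip_width: 0.147
time: 16.25
position: [0.4695, 0.0077, 0.246]
tool_rot: [1.229, 2.79, 0.277]
ft_force: [-2.2, -6.1, -1.9]
grip_width: 0.152
tcp in press frame rel bar: x -26.8 y 0.4 z 246.0
F [-2.2 -6.1 -1.9] g 0.15157239497701414 grasp-based guard angle 46.2 r 209.5 z 0.265
```

View pics/scene6.png

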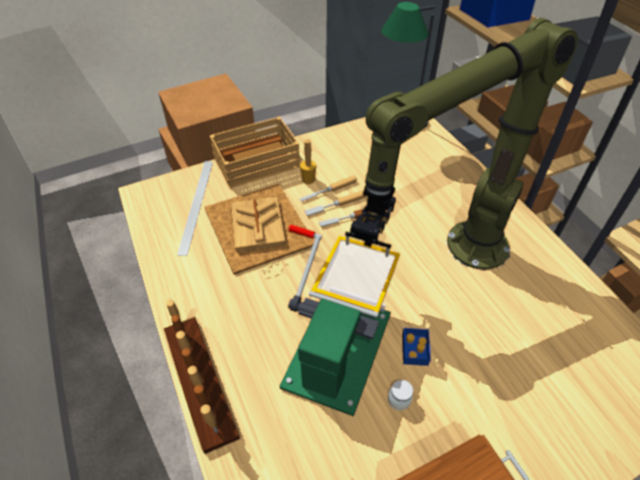

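The guard is held raised and steady, the lever is up with its handle at about (302,231), and the bystanders are where they started. Handing in.

```bash
python3 -c "
from bench import ctrl
print(ctrl.close_job())"
```

```text
the job is handed in; nothing more can be done
None
```

I pressed the ferrule, let the lever back up, then raised the guard by its bar to about 45° and handed in with the gripper still holding it there. The robot clock stood at about 16 s of the 56 s allowed.

- **Lever down:** With the guard shut, I gripped the red handle and swung it down. At the bottom the upward force rose to 17 N with no further motion, and the rod end projected at about -20°, which is the stop. The handle slipped about 9 mm in the pads on the way, with no effect on the stroke.
- **Lever back up:** I guided it back and let go at the top. The handle returned to within half a pixel of its starting position.
- **Guard angle:** The two readings disagree slightly. Arm position gives 46°. The pane corners seen in both cameras gave about 43° before a last 2 mm nudge up, and I did not repeat the camera measurement after it.
- **One check that failed:** A ray check on the bar ends was too ill-conditioned to use, since it gave a wrong angle even for the shut guard, so I set it aside.
- **Final state:** The hold was steady over the last half second, with about 7 N at the wrist and a 30 N grip. In the last picture the other things on the bench look unmoved.

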